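# Lock the chip cutter with its pin

## Task

To make the chip cutter safe to clean, push its grey carriage fully back against the stops, away from the blades, then take the steel pin by its shaft and start it into the hole in the cutter's right-hand ear (seen from the robot). Let go of the pin part-way in, then use its knob to send it fully home through carriage and both ears, collar flush on the ear. Leave everything else where it is.

Things in the scene. Friction and masses are not known exactly. Their poses are not given: they have to be found in the camera images.
- cutter: aluminium chip cutter fixed to the worktop: base 260x100x20 mm, blade-grid frame 104 mm high at x=-170 mm, two ears (50 mm in x, 12 mm in y, 80 mm high) at y=-35 and +35 mm, square holes (15 mm in the -y ear, 17 mm in the other) at x=0, height 60 mm. Origin at worktop level midway between the holes; x points away from the blades. Yaw within 0.25 rad of 0: the -y ear is the right-hand one
- mouth (a point): centre of the hole in the outer face of the right-hand ear, at cutter (0, -41, 60) mm; axes as the cutter's. The pin goes in here along +y; the outer face of the far ear is 82 mm further on
- carriage (a joint): grey plastic pusher block, 83 mm long in x, 52 mm wide, top at height 80 mm, sliding between the ears along cutter x. Value in m: distance from its rigid back stops (0 = fully back, away from the blades, its 17 mm square cross hole then in line with the ears' holes; 0.06 = nearest the blades). Moves against about 3 N of friction and stays where left
- push_face (a point): centre of the carriage's upright ribbed front face, 52 mm wide, towards the blade grid (cutter -x), at height 60 mm, 20 mm below the carriage's top; moves with the carriage. At carriage 0 it is at cutter x=-53 mm
- pin: steel locking pin, about 0.17 kg. Origin on its axis at the collar's front; x points to the tip. Forward: square shaft 11x11 mm, 130 mm long, the last 14 mm tapering to 4 mm. Behind: round collar 26 mm wide, 6 mm thick, 10 mm neck, black 30 mm ball knob. Centre of mass about 40 mm forward of the origin. Starts level in the rest, flats level, axis at height 39.5 mm, tip roughly to +y
- tip (a point): the pin's tip, 130 mm forward of its origin; axes as the pin's
- knob (a point): centre of the pin's ball knob, 32 mm behind its origin; axes as the pin's
- rest: low wooden rest fixed to the worktop: plate 125x50x8 mm with two notched cross walls (8 mm thick, 50 mm wide, 44 mm high) centred at its x=-50 and +40 mm. The pin lies along its x in 14 mm wide notches with floor at height 34 mm, collar front at rest x=-65 mm. Origin under the middle at worktop level
- bowl: white ceramic bowl, 120 mm wide, 45 mm high; bystander, origin at the centre of its underside
- mug: blue mug, 80 mm wide, 90 mm high, with handle; bystander, origin at the centre of its underside
- mill: dark wooden pepper mill, 56 mm wide, 155 mm high; bystander, origin at the centre of its underside
- spoon: wooden spoon lying on the worktop, 200 mm long, bowl end 52 mm wide; origin under its middle; bystander
- oil: green glass oil bottle, 60 mm wide, 200 mm high; bystander, origin at the centre of its underside
- jar: glass jar with steel cap, 80 mm wide, 110 mm high; bystander, origin at the centre of its underside
Mind the look-alikes: they are no part of the job. Of the things that look like the pin, the middle-sized one is meant.

How it is judged:
On the way, in this order (a step that is already met when the one before it is completed fails the run):
1. the carriage is back against its stops, with the pin not yet in the hole (value of joint carriage below 0.004 m and y of tip in the frame of mouth below 0 m), for 0.2 s.
2. the pin stands part-way in the hole by itself, let go of: its tip at least 15 mm in, its collar at least 12 mm from the ear (value of joint carriage below 0.004 m and y of tip in the frame of mouth above 0.015 m and x of tip in the frame of mouth between -0.012 and 0.012 m and z of tip in the frame of mouth between -0.02 and 0.02 m and y of pin in the frame of mouth below -0.012 m and contact force between the fingers and pin below 0.05 N and linear speed of pin below 0.02 m/s), for 0.2 s.
At the end, for the whole second after the job is handed in: Carriage within 4 mm of its stops; pin in from the right (-y) through both ears, its tip over 120 mm past the right ear's face, collar within 3 mm of that face, collar centre within 5 mm sideways and 6 mm in height of the hole's centre, axis within 0.06 rad of the hole's; pin at rest (value of joint carriage below 0.004 m and x of pin in the frame of mouth between -0.005 and 0.005 m and z of pin in the frame of mouth between -0.006 and 0.006 m and y of pin in the frame of mouth above -0.003 m and y of tip in the frame of mouth above 0.12 m and angle between the x axis of pin and the y axis of cutter, either way round below 0.06 rad and linear speed of pin below 0.02 m/s); the robot touches nothing.
It fails at once if a bystander (bowl, mug, mill, spoon, oil, jar) is moved by more than 30 mm (distance of any of bowl, mug, mill, spoon, oil, jar from where it was at the start of the episode above 0.03 m).
It also fails if it takes over 72 s, if anything falls off the work surface, if the arm or the gripper's body presses on something with over 40 N, if the wrist force passes 120 N, or if a joint passes its speed limit or range.

## Robot

A 7-joint arm with a two-finger parallel gripper is mounted at the origin on the work surface. World frame = base frame: x ahead of the robot, y to its left, z up, the work surface at z = 0. Lengths are in m, angles in rad, forces in N, time in s.
With the tool pointing down it reaches from about 0.425 to 1.025 m from the base axis. Payload 9.4 kg.
Tool frame: the origin (TCP) lies between the finger pads; the fingertips stand 25 mm ahead of it and the grasp point (between the pads) lies 6 mm ahead of it (robot.finger_overhang is the distance from the TCP to the fingertips, in m); z points along the fingers, y is the line along which they close (so a half turn about z gives the same grasp; the last joint's range is limited). The gripper opens to 85 mm and grips with 20 to 120 N. Pads are 22 mm wide; open, the fingers measure 114 mm over their backs; the gripper's body (76 mm by 85 mm) begins 54 mm behind the grasp point. The pads swing forward as they close: fully open they stand 13 mm farther back than shut.
Start: joints at [-1.348, 0.599, -0.003, 1.599, 0.002, 0.943, -0.08], TCP at [0.214, 0.693, 0.256] pointing down, gripper open.
Joint ranges: [-2.57, 2.57], [-0.35, 1.97], [-1.29, 1.29], [0.11, 2.56], [-1.05, 4.19], [0.11, 1.86], [-2.63, 2.63]. Speed limits (rad/s): [2.22, 2.22, 3.01, 3.01, 3.14, 3.14, 3.14].

## Interface

Orientations are given as a unit quaternion [x, y, z, w].
In Python, from workcell import state, imaging, ticket, robot gives the robot as it stands.
- The arm moves only by the tool servo_tool, never from a script. Its argument "increments" is a list that holds one entry, the list of rows, each a list of 7 numbers: the shift along the tool's x, y, z as a fraction of full scale, then the turn, a rotation vector about the tool's x, y, z as a fraction of full scale, then the opening, from 0 (shut) to 1 (fully open). A call has 1 to 10 rows; each row shifts and turns the commanded pose from where the row before left it, along the tool's axes as they then stand; what a row does not reach is not made up. Full scale, the value 1, is 30 mm for a shift and 4 degrees for a turn. A row lasts 1/10 s, in which the tool goes at most 50 mm and 8.59 degrees, less where a joint would pass 70% of its speed; a pose out of reach is approached as far as the arm can. A call with a number of a shift or a turn outside -1 to 1 is refused whole. A call with a gripper value outside its range is refused whole. The fingers move at their own pace and stop on an object; "newtons" is the grip in N (left out, the last holds). Time passes only in rows, so rows that do not move let the fingers close. It gives the time, the measured TCP pose, the force, the opening and the grip force at its end, in the units of the state.
- state(): the state, without advancing time (a new reading comes with each control period).
- imaging.capture(name): name is "scene" or "side" or "wrist"; returns a dict with "frame" (420x560x3 uint8, red, green, blue), "z_map" (420x560 float32, m along the optical axis (not along the pixel's ray), 0 where there is no reading), "vfov" (degrees; the focal length in pixels is half the picture's height over the tangent of half this angle, whatever the lens; pixels are square), "cx", "cy" (the principal point, pixels), "R" (3x3) and "t" (3): a world point X has camera coordinates R X + t. Camera axes: x right, y down, z forward; pixel columns grow to the right and rows downward; lengths in m; the calibration is good to about 2 mm. A picture is of the moment at which its call begins.
- ticket.hand_in(): hands the job in; it is judged then, once.
Trained networks look in a picture, given as the dict that the camera call returned (one of the last four; its "shot" number tells which), for a name from the list of things; names that differ only in an ending like _2 or _b are one class to them, and where a whole thing is asked for, a point or a joint stands for the part that bears it (a point fixed in the world has none). Each returns a list of dicts, best first, with "p" (0 to 1); they miss things now and then, are a little off and sometimes report something else, mostly with a low value. They report only what shows in the picture. A call takes as long as a camera call. They do not tell look-alikes from the thing itself.
- imaging.spot_in(picture, label): "point" ([row, column] in pixels, amid what is visible of it).
The state is a dict: "t": time; "joints": joint angles; "dq": joint speeds; "effort": joint torques, N m; "tool_pos": TCP position; "ee_rot": TCP orientation; "force": force on the tool from outside, world axes, zero at the start; "torque": the same for the moment, N m; "finger_gap": finger opening in m; "gripper_force": force on a finger pad.
Only numpy, scipy, OpenCV 4.12 (cv2) and the standard library are available. Lean on these libraries where they do the work, as an engineer would, in place of code of your own. Each camera call takes 0.05 s, during which the arm holds its last target. There are 200 camera calls.

## Working session

There is one attempt and no reset: what is moved stays moved. The work goes in short steps, Python scripts to look and compute and a tool call to move; the robot and the scene stay as the last step left them, time stands still between calls to the robot, and variables do not carry over. Pictures are saved under pics/ and viewed, at most 10 in all, crops included, and the job is handed in when it is done.

Besides the shell and the picture viewer there is one more tool, called after "Request:" as a command line: name --argument value ..., lists and objects as JSON in quotes. servo_tool: Moves the arm, as the interface text tells. Shift numbers are shares of 30 mm and turn numbers shares of 4 degrees, none past 1 either way. Its arguments: {"type":"object","properties":{"increments":{"type":"array"},"newtons":{"type":"number"}},"required":["increments"]}

```bash
ls; mkdir -p pics; cat > h.py <<'E'
import numpy as np, cv2
from workcell import state, imaging, ticket, robot
from scipy.spatial.transform import Rotation as Ro
def cloud(p):
    f=p["frame"].shape[0]/2/np.tan(np.radians(p["vfov"])/2)
    z=p["z_map"]; v,u=np.mgrid[:z.shape[0],:z.shape[1]]
    c=np.stack([(u-p["cx"])/f*z,(v-p["cy"])/f*z,z],-1)
    w=(c-p["t"])@p["R"]  # R^T (c-t)
    w[z==0]=np.nan
    return w
def save(p,n): cv2.imwrite("pics/"+n,p["frame"][:,:,::-1])
E
python3 - <<'E'
from h import *
import pickle
for n in ["scene","side"]:
    p=imaging.capture(n); save(p,n+"1.png"); w=cloud(p)
    pickle.dump(p,open(n+".pkl","wb"))
    print(n,p["R"],p["t"],p["vfov"])
    for l in ["cutter","carriage","pin","knob","rest","bowl","mug","mill","spoon","oil","jar"]:
        for d in imaging.spot_in(p,l)[:5]:
            r,c=map(int,d["point"]); print(l,round(d["p"],2),r,c,w[r,c].round(3))
print(state())
E
```

```text
pics
scene [[-0.88072724  0.47358511 -0.00605553]
 [ 0.36250796  0.66581833 -0.65213031]
 [-0.30480732 -0.5765441  -0.75808271]] [ 0.40431941 -0.11134986  1.12070915] 57.66848743971809
cutter 0.75 268 267 [0.557 0.123 0.069]
cutter 0.27 163 171 [ 0.633 -0.331  0.045]
carriage 0.56 261 266 [0.554 0.112 0.079]
pin 0.73 132 316 [ 0.181 -0.278  0.021]
pin 0.67 250 159 [ 0.751 -0.079  0.015]
pin 0.64 159 167 [ 0.638 -0.353  0.045]
knob 0.77 247 164 [ 0.738 -0.083  0.013]
knob 0.7 163 170 [ 0.636 -0.334  0.044]
knob 0.67 405 305 [0.637 0.412 0.153]
knob 0.62 133 317 [ 0.181 -0.271  0.022]
rest 0.81 180 178 [ 0.633 -0.295  0.008]
bowl 0.77 150 242 [ 0.42  -0.318  0.016]
bowl 0.4 404 305 [0.636 0.41  0.152]
mug 0.91 365 381 [0.444 0.393 0.005]
mill 0.77 402 305 [0.635 0.408 0.155]
spoon 0.89 314 318 [ 0.495  0.24  -0.001]
spoon 0.42 260 266 [0.553 0.11  0.08 ]
oil 0.87 374 217 [0.737 0.301 0.136]
jar 0.72 202 123 [ 0.785 -0.193  0.096]
side [[ 0.98716587 -0.15801053  0.02315628]
 [-0.07901495 -0.60927268 -0.78901422]
 [ 0.13878104  0.77705822 -0.61393839]] [-0.48589127  0.1068325   1.1450136
[... 699 characters left out ...]
]
{'t': 1.2, 'joints': array([-1.34774152,  0.59929925, -0.00254546,  1.59940155,  0.00182131,
        0.94291745, -0.07980921]), 'dq': array([ 0.00089302, -0.00055599, -0.00090768,  0.00014233, -0.00035026,
       -0.00072751, -0.00058406]), 'effort': array([ 3.58251771e-05, -7.76225352e+01,  1.56375278e+00, -2.58368897e+01,
        1.24607582e-02,  2.28428842e-03,  3.21356526e-05]), 'tool_pos': array([0.21406464, 0.69266919, 0.25627407]), 'ee_rot': array([ 1.49285969e-01,  9.88794063e-01, -1.29743075e-05,  1.81909324e-05]), 'force': array([-0.30567588, -0.27503883,  0.22103083]), 'torque': array([0.03412181, 0.00905065, 0.03971554]), 'gripper_force': 0.0, 'finger_gap': 0.08542404602259611}
```

View images.

View pics/scene1.png

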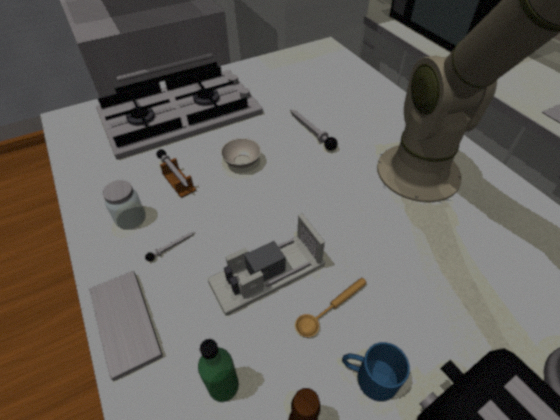

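View pics/side1.png

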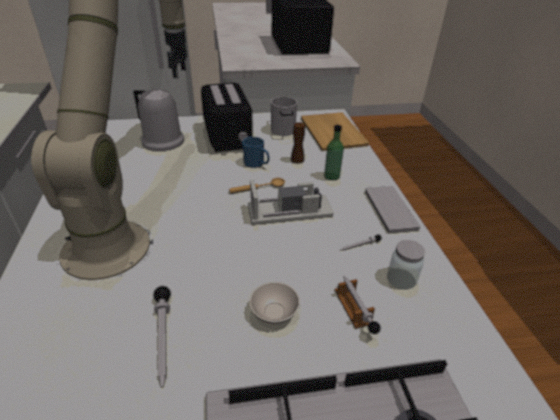

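```bash
cat > m.py <<'E'
from h import *
import pickle,sys
for n in ["scene","side"]:
    p=pickle.load(open(n+".pkl","rb")); w=cloud(p)
    x,y,z=w[...,0],w[...,1],w[...,2]
    t=(abs(x-.5)<.05)&(abs(y+.1)<.05); print(n,"table z",np.nanmedian(z[t]),np.nanstd(z[t]))
    m=(x>.36)&(x<.75)&(y>-.02)&(y<.2)&(z>.01)
    P=w[m]
    for a,b in[(.012,.03),(.07,.09),(.095,.115)]:
        Q=P[(P[:,2]>a)&(P[:,2]<b)]
        if len(Q)<5: continue
        r=cv2.minAreaRect((Q[:,:2]*1000).astype(np.float32)); print(a,len(Q),Q.mean(0).round(4),r)
    m=(x>.55)&(x<.7)&(y>-.4)&(y<-.2)&(z>.012)&(z<.08)
    P=w[m]; 
    for a,b in[(.012,.04),(.04,.05),(.05,.06)]:
        Q=P[(P[:,2]>a)&(P[:,2]<b)]
        if len(Q)<5: continue
        print('rest',a,len(Q),Q.mean(0).round(4),cv2.minAreaRect((Q[:,:2]*1000).astype(np.float32)))
    # rectified top views
E
python3 m.py
python3 - <<'E'
from h import *
import pickle
big=[]
for n,(r0,r1,c0,c1) in {"scene":(130,320,110,340),"side":(165,345,220,410)}.items():
    p=pickle.load(open(n+".pkl","rb")); im=p["frame"][r0:r1,c0:c1,::-1]
    big.append(cv2.resize(im,(400,int(400*im.shape[0]/im.shape[1])),interpolation=cv2.INTER_CUBIC)[:330])
h=min(b.shape[0] for b in big); cv2.imwrite("pics/z1.png",np.hstack([b[:h] for b in big]))
E
```

```text
scene table z -0.0007011641174202062 0.0013909765692997527
0.012 2446 [0.5554 0.1104 0.0198] ((547.1862182617188, 98.7855224609375), (257.52105712890625, 101.03543853759766), 1.2560906410217285)
0.07 1232 [0.5534 0.101  0.0785] ((532.6380615234375, 100.61815643310547), (213.9418487548828, 94.82588195800781), 2.587771415710449)
0.095 229 [0.4327 0.0981 0.102 ] ((431.9003601074219, 95.39286804199219), (13.852144241333008, 96.12303161621094), 1.5002542734146118)
rest 0.012 254 [ 0.6347 -0.2961  0.0272] ((634.0416259765625, -307.32550048828125), (50.155113220214844, 154.6448516845703), 8.013876914978027)
rest 0.04 276 [ 0.635  -0.3125  0.044 ] ((633.9515380859375, -314.6367492675781), (50.82828903198242, 170.75013732910156), 7.565385818481445)
rest 0.05 32 [ 0.6457 -0.3808  0.0519] ((643.470703125, -376.6294250488281), (17.94530487060547, 40.486839294433594), 13.869096755981445)
side table z -0.001273498206884299 0.0015544327957656631
0.012 1035 [0.5305 0.0751 0.0197] ((545.8851928710938, 89.83976745605469), (259.50152587890625, 100.66155242919922), 1.0333642959594727)
0.07 473 [0.5568 0.0885 0.0773] ((530.8502807617188, 90.68190002441406), (214.66087341308594, 89.74407196044922), 3.943695306777954)
0.095 87 [0.431  0.0843 0.1013] ((431.177978515625, 88.83380889892578), (12.590788841247559, 96.63017272949219), 1.584133505821228)
rest 0.012 263 [ 0.6267 -0.3085  0.0296] ((634.9064331054688, -317.6133117675781), (51.22157669067383, 158.48165893554688), 8.23918628692627)
rest 0.04 376 [ 0.6341 -0.3195  0.044 ] ((634.6422729492188, -317.4167785644531), (49.975013732910156, 164.4671173095703), 8.972213745117188)
rest 0.05 57 [ 0.6439 -0.3881  0.0523] ((642.21240234375, -381.122314453125), (17.423683166503906, 40.12433624267578), 11.24092960357666)
```

View pics/z1.png

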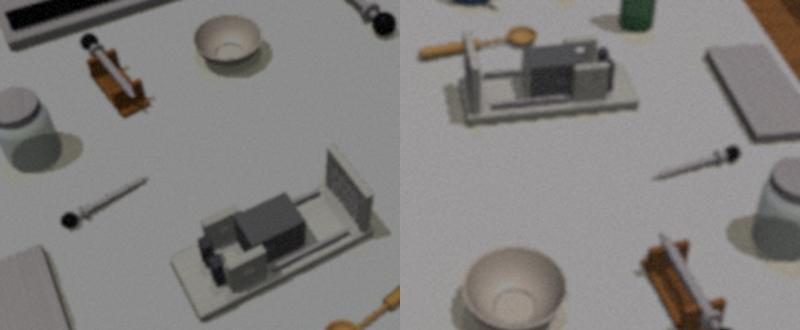

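The crops show the pin in the wooden rest, with its knob away from the cutter. The carriage sits forward towards the blades, and the ears are behind it. The other two pins lie loose on the worktop. First I'll turn the tool so its closing axis runs along x, with the fingers shutting.

Request:
servo_tool --increments '[[[0, 0, -0.5, 0, 0, 0.99, 0], [0, 0, -0.5, 0, 0, 0.99, 0], [0, 0, -0.5, 0, 0, 0.99, 0], [0, 0, 0, 0, 0, 0.99, 0], [0, 0, 0, 0, 0, 0.99, 0], [0, 0, 0, 0, 0, 0.99, 0], [0, 0, 0, 0, 0, 0.99, 0], [0, 0, 0, 0, 0, 0.99, 0], [0, 0, 0, 0, 0, 0.99, 0], [0, 0, 0, 0, 0, 0.99, 0]]]'

```text
t: 2.2
tool_pos: [0.214, 0.6926, 0.3012]
ee_rot: [0.477, 0.879, -0.0, 0.0]
force: [0.0, 0.1, -0.3]
finger_gap: 0.0003
gripper_force: 0.0
```

Request:
servo_tool --increments '[[[0, 0, 0, 0, 0, 0.99, 0], [0, 0, 0, 0, 0, 0.99, 0], [0, 0, 0, 0, 0, 0.99, 0], [0, 0, 0, 0, 0, 0.99, 0], [0, 0, 0, 0, 0, 0.99, 0], [0, 0, 0, 0, 0, 0.99, 0], [0, 0, 0, 0, 0, 0.99, 0], [0, 0, 0, 0, 0, 0.99, 0], [0, 0, 0, 0, 0, 0, 0]]]'

```text
t: 3.1
tool_pos: [0.2139, 0.6927, 0.3012]
ee_rot: [0.698, 0.716, -0.0, 0.0]
force: [-0.3, 0.4, 0.1]
finger_gap: -0.0004
gripper_force: 0.0
```

Request:
servo_tool --increments '[[[-0.96, 0.37, 0, 0, 0, 0, 0], [-0.96, 0.37, 0, 0, 0, 0, 0], [-0.96, 0.37, 0, 0, 0, 0, 0], [-0.96, 0.37, 0, 0, 0, 0, 0], [-0.96, 0.37, 0, 0, 0, 0, 0], [-0.96, 0.37, 0, 0, 0, 0, 0], [-0.96, 0.37, 0, 0, 0, 0, 0], [-0.96, 0.37, 0, 0, 0, 0, 0], [-0.96, 0.37, 0, 0, 0, 0, 0], [-0.96, 0.37, 0, 0, 0, 0, 0]]]'

```text
t: 4.1
tool_pos: [0.3332, 0.4066, 0.3015]
ee_rot: [0.697, 0.717, 0.0, -0.0]
force: [0.5, 0.3, -0.1]
finger_gap: 0.0003
gripper_force: 0.0
```

Request:
servo_tool --increments '[[[-0.96, 0.37, 0, 0, 0, 0, 0], [-0.96, 0.37, 0, 0, 0, 0, 0], [-0.96, 0.37, 0, 0, 0, 0, 0], [-0.96, 0.37, 0, 0, 0, 0, 0], [-0.96, 0.37, 0, 0, 0, 0, 0], [-0.96, 0.37, 0, 0, 0, 0, 0], [-0.96, 0.37, 0, 0, 0, 0, 0], [-0.96, 0.37, 0, 0, 0, 0, 0], [-0.96, 0.37, 0, 0, 0, 0, 0], [-0.96, 0.37, 0, 0, 0, 0, 0]]]'

```text
t: 5.1
tool_pos: [0.452, 0.1217, 0.3016]
ee_rot: [0.697, 0.717, 0.0, 0.0]
force: [1.4, -0.1, 0.2]
finger_gap: -0.0002
gripper_force: 0.0
```

Request:
servo_tool --increments '[[[-0.96, 0.37, 0, 0, 0, 0, 0], [0, 0, 0, 0, 0, 0, 0], [0, 0, 0, 0, 0, 0, 0]]]'

```text
t: 5.4
tool_pos: [0.4635, 0.094, 0.3014]
ee_rot: [0.698, 0.716, 0.0, 0.0]
force: [0.9, -0.2, -0.1]
finger_gap: -0.0001
gripper_force: 0.0
```

```bash
python3 - <<'E'
from h import *
import pickle
p=imaging.capture("wrist"); save(p,"w1.png"); pickle.dump(p,open("w1.pkl","wb"))
print("campos",-p["R"].T@p["t"], p["R"][2])
w=cloud(p); P=w.reshape(-1,3); P=P[~np.isnan(P).any(1)]
for a,b in[(-.01,.01),(.012,.03),(.07,.09),(.095,.115)]:
    Q=P[(P[:,2]>a)&(P[:,2]<b)]
    if len(Q)>5: print(a,len(Q),Q.mean(0).round(4),cv2.minAreaRect((Q[:,:2]*1000).astype(np.float32)))
E
```

```text
campos [0.46152321 0.16600188 0.41765669] [ 0.00768768 -0.28601496 -0.95819431]
-0.01 162619 [ 0.4602  0.0729 -0.0012] ((480.1560363769531, 9.167160034179688), (798.284423828125, 519.2959594726562), 0.6530957818031311)
0.012 13848 [0.527  0.1184 0.0187] ((485.80322265625, 33.381134033203125), (668.3021240234375, 466.065185546875), 0.29537394642829895)
0.07 6132 [0.5603 0.0975 0.0783] ((532.2072143554688, 99.04263305664062), (208.43707275390625, 94.34503936767578), 3.0441300868988037)
0.095 1484 [0.4313 0.0951 0.1023] ((431.0284423828125, 92.54457092285156), (12.11582088470459, 96.40383911132812), 1.4731504917144775)
```

View pics/w1.png

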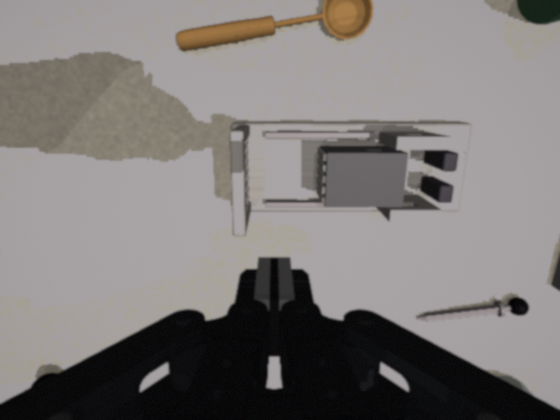

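The wrist view shows the blade frame at column 238 and the carriage at columns 322–408. The ears are beside it and the dark stops are at column 440.

```bash
cat > cut.py <<'E'
from h import *
import pickle
def tops(p,org=(.601,.0969),psi=.0257):
    w=cloud(p); P=w.reshape(-1,3); I=p["frame"].reshape(-1,3).mean(1)
    ok=(P[:,2]>.072)&(P[:,2]<.086); P=P[ok]; I=I[ok]
    c,s=np.cos(psi),np.sin(psi); d=P[:,:2]-org
    L=np.c_[d@[c,s],d@[-s,c]]*1000
    for n,m in {"ear-":(L[:,1]<-27)&(abs(L[:,0])<40),"ear+":(L[:,1]>27.)&(abs(L[:,0])<40),"car":(abs(L[:,1])<24)&(L[:,0]>-150)&(L[:,0]<10)}.items():
        q=L[m]
        if len(q)>20: print(n,len(q),"x",np.percentile(q[:,0],[1,50,99]).round(1),"y",np.percentile(q[:,1],[1,50,99]).round(1),"z",P[m,2].mean().round(4))
    q=L; print("all y hist",np.histogram(q[abs(q[:,0])<20,1],np.arange(-52,53,4)))
E
python3 - <<'E'
from cut import *
for n in ["w1","scene","side"]: print(n); tops(pickle.load(open(n+".pkl","rb")))
E
```

```text
w1
ear- 726 x [-25.2  -1.1  24.3] y [-40.6 -33.9 -28.6] z 0.078
ear+ 788 x [-25.3  -0.9  24.3] y [29.7 35.6 41.3] z 0.0782
car 4018 x [-90.5 -52.5 -14.5] y [-23.2   0.6  23.3] z 0.0785
all y hist (array([  0,   0,  38, 160, 161, 202,  11,  28,  24,  26,  26,  28,  26,
        25,  28,  32,  30,  28,  27,  25, 128, 175, 217,  86,   0,   0]), array([-52, -48, -44, -40, -36, -32, -28, -24, -20, -16, -12,  -8,  -4,
         0,   4,   8,  12,  16,  20,  24,  28,  32,  36,  40,  44,  48,
        52]))
scene
ear- 210 x [-38.5   0.4  37.9] y [-1173.7   -36.3   -27.1] z 0.0789
ear+ 182 x [-37.9  -2.2  24.8] y [27.2 37.8 43.8] z 0.0782
car 642 x [-89.5 -49.9 -13.3] y [-23.    1.   23.6] z 0.0791
all y hist (array([ 0,  0,  1, 17, 27, 33, 35,  3,  5,  7,  7,  5,  8,  4,  5,  6,  7,
        7,  5,  7, 13, 32, 29, 54,  1,  0]), array([-52, -48, -44, -40, -36, -32, -28, -24, -20, -16, -12,  -8,  -4,
         0,   4,   8,  12,  16,  20,  24,  28,  32,  36,  40,  44,  48,
        52]))
side
ear- 71 x [-32.8  -3.4  23.8] y [-45.3 -37.7 -27.7] z 0.0772
ear+ 183 x [-36.8   6.5  39.6] y [ 27.8 511.6 811.2] z 0.0789
car 233 x [-90.7 -52.8 -14.8] y [-23.6  -0.9  23.2] z 0.078
all y hist (array([ 0,  1, 18, 15,  7,  8,  2,  2,  2,  0,  1,  3,  2,  1,  2,  1,  1,
        2,  2,  9, 15, 10,  9,  0,  0,  0]), array([-52, -48, -44, -40, -36, -32, -28, -24, -20, -16, -12,  -8,  -4,
         0,   4,   8,  12,  16,  20,  24,  28,  32,  36,  40,  44,  48,
        52]))
```

Request:
servo_tool --increments '[[[0, 0.73, 0.5, 0, 0, 0, 0], [0, 0, 1, 0, 0, 0, 0], [0, 0, 1, 0, 0, 0, 0], [0, 0, 1, 0, 0, 0, 0], [0, 0, 1, 0, 0, 0, 0], [0, 0, 1, 0, 0, 0, 0], [0, 0, 1, 0, 0, 0, 0], [0, 0, 0.95, 0, 0, 0, 0], [0, 0, 0, 0, 0, 0, 0]]]'

```text
t: 6.35
tool_pos: [0.4837, 0.096, 0.0752]
ee_rot: [0.697, 0.717, -0.002, -0.002]
force: [-0.0, -0.4, 0.6]
finger_gap: -0.0003
gripper_force: 0.0
```

Request:
servo_tool --increments '[[[0, 0.25, 0, 0, 0, 0, 0], [0, 0.25, 0, 0, 0, 0, 0], [0, 0.2, 0, 0, 0, 0, 0], [0, 0.2, 0, 0, 0, 0, 0], [0, 0.2, 0, 0, 0, 0, 0], [0, 0.2, 0, 0, 0, 0, 0], [0, 0, 0, 0, 0, 0, 0]]]'

```text
t: 7.05
tool_pos: [0.5258, 0.096, 0.078]
ee_rot: [0.698, 0.717, 0.001, 0.001]
force: [0.7, -1.1, -0.0]
finger_gap: 0.0
gripper_force: 0.0
```

Request:
servo_tool --increments '[[[0, 0.15, 0, 0, 0, 0, 0], [0, 0.1, 0, 0, 0, 0, 0], [0, 0.1, 0, 0, 0, 0, 0]]]'

```text
t: 7.35
tool_pos: [0.5348, 0.0961, 0.0778]
ee_rot: [0.698, 0.717, -0.0, -0.0]
force: [-3.6, -0.1, 3.0]
finger_gap: 0.0001
gripper_force: 1.6
```

```bash
python3 - <<'E'
from cut import *
print(state()["force"],state()["tool_pos"])
p=imaging.capture("scene"); tops(p)
E
```

```text
[-3.5903934  -0.10735479  2.95867075] [0.53481522 0.09614328 0.07775108]
ear- 183 x [-37.6   3.5  37.3] y [-1173.1   -36.9   -27.1] z 0.0788
ear+ 207 x [-37.7  -0.1  25. ] y [27.1 36.6 43.9] z 0.0781
car 474 x [-72.5 -17.1   9.2] y [-22.9   6.7  23.6] z 0.0793
all y hist (array([ 0,  0,  0, 22, 23, 31, 25, 25, 28, 32, 30, 28, 27, 31, 29, 32, 26,
       32, 29, 40, 23, 30, 34, 52,  1,  0]), array([-52, -48, -44, -40, -36, -32, -28, -24, -20, -16, -12,  -8,  -4,
         0,   4,   8,  12,  16,  20,  24,  28,  32,  36,  40,  44,  48,
        52]))
```

Request:
servo_tool --increments '[[[0, 0.07, 0, 0, 0, 0, 0], [0, 0.07, 0, 0, 0, 0, 0]]]'

```text
t: 7.6
tool_pos: [0.5378, 0.0962, 0.0776]
ee_rot: [0.698, 0.717, -0.001, -0.001]
force: [-10.8, -0.1, 7.3]
finger_gap: -0.0002
gripper_force: 5.0
```

Request:
servo_tool --increments '[[[0, 0.05, 0, 0, 0, 0, 0], [0, 0.05, 0, 0, 0, 0, 0]]]'

```text
t: 7.8
tool_pos: [0.5379, 0.0962, 0.0775]
ee_rot: [0.697, 0.717, -0.003, -0.003]
force: [-16.6, -0.3, 14.0]
finger_gap: -0.0003
gripper_force: 8.8
```

Request:
servo_tool --increments '[[[0, 0.05, 0, 0, 0, 0, 0], [0, 0.05, 0, 0, 0, 0, 0]]]'

```text
t: 8.0
tool_pos: [0.5381, 0.0962, 0.0773]
ee_rot: [0.697, 0.717, -0.005, -0.005]
force: [-25.0, -0.3, 15.5]
finger_gap: -0.0
gripper_force: 12.4
```

Request:
servo_tool --increments '[[[0, -0.4, 0, 0, 0, 0, 0], [0, -0.4, 0, 0, 0, 0, 0], [0, 0, -1, 0, 0, 0, 0], [0, 0, -1, 0, 0, 0, 0], [0, 0, -1, 0, 0, 0, 0], [0, 0, -1, 0, 0, 0, 0], [0, 0, -1, 0, 0, 0, 1], [0, 0, -1, 0, 0, 0, 1], [0, 0, -1, 0, 0, 0, 1]]]'

```text
t: 8.9
tool_pos: [0.5213, 0.096, 0.2892]
ee_rot: [0.698, 0.717, 0.001, 0.001]
force: [0.0, -0.2, 0.3]
finger_gap: 0.0435
gripper_force: 0.0
```

Request:
servo_tool --increments '[[[-1, 0.25, 0, 0, 0, 0, 1], [-1, 0.25, 0, 0, 0, 0, 1], [-1, 0.25, 0, 0, 0, 0, 1], [-1, 0.25, 0, 0, 0, 0, 1], [-1, 0.25, 0, 0, 0, 0, 1], [-1, 0.25, 0, 0, 0, 0, 1], [-1, 0.25, 0, 0, 0, 0, 1], [-1, 0.25, 0, 0, 0, 0, 1], [-1, 0.25, 0, 0, 0, 0, 1], [-1, 0.25, 0, 0, 0, 0, 1]]]'

```text
t: 9.9
tool_pos: [0.6047, -0.2033, 0.2879]
ee_rot: [0.698, 0.717, 0.0, 0.001]
force: [-0.5, -0.4, -0.2]
finger_gap: 0.0856
gripper_force: 0.0
```

Request:
servo_tool --increments '[[[-1, 0.25, 0, 0, 0, 0, 1], [-1, 0.25, 0, 0, 0, 0, 1], [-1, 0.25, 0, 0, 0, 0, 1], [-0.6, 0.25, 0, 0, 0, 0, 1], [0, 0, 0, 0, 0, 0, 1], [0, 0, 0, 0, 0, 0, 1]]]'

```text
t: 10.5
tool_pos: [0.637, -0.3092, 0.2874]
ee_rot: [0.698, 0.716, 0.0, 0.0]
force: [-0.5, 0.5, -0.1]
finger_gap: 0.0853
gripper_force: 0.0
```

```bash
python3 - <<'E'
from cut import *
p=imaging.capture("scene"); tops(p)
p=imaging.capture("wrist"); save(p,"w2.png"); pickle.dump(p,open("w2.pkl","wb"))
for l in ("pin","rest","knob"): print(l,[(d["p"],d["point"]) for d in imaging.spot_in(p,l)[:2]])
w=cloud(p); x,y,z=w[...,0],w[...,1],w[...,2]
near=(x>.55)&(x<.72)&(y>-.42)&(y<-.2)
I=p["frame"].astype(int)
wood=(I[...,0]-I[...,2]>35)
for n,m in {"woodtop":wood&(z>.036)&(z<.048),"shaft":~wood&(z>.036)&(z<.047)&(y>-.36),"hi":(z>.047)&(z<.07),"plate":(z>.004)&(z<.012)&wood}.items():
    Q=w[near&m]
    if len(Q)<10: continue
    r=cv2.fitLine((Q[:,:2]*1000).astype(np.float32),cv2.DIST_HUBER,0,.01,.01).ravel()
    print(n,len(Q),Q.mean(0).round(4),r.round(4),cv2.minAreaRect((Q[:,:2]*1000).astype(np.float32)))
E
```

```text
ear- 168 x [-23.9   3.9  37.2] y [-1173.1   -35.3   -27.1] z 0.0788
ear+ 211 x [-35.7  -1.9  24.8] y [27.  36.6 44.1] z 0.0781
car 526 x [-51.9 -20.2   9.5] y [-23.3   1.   23.2] z 0.0791
all y hist (array([ 0,  0,  1, 18, 31, 24, 30, 25, 31, 28, 25, 35, 26, 30, 30, 30, 31,
       25, 34, 38, 25, 32, 30, 53,  2,  0]), array([-52, -48, -44, -40, -36, -32, -28, -24, -20, -16, -12,  -8,  -4,
         0,   4,   8,  12,  16,  20,  24,  28,  32,  36,  40,  44,  48,
        52]))
pin [(0.72, [202.7, 273.0])]
rest [(0.79, [153.6, 272.1])]
knob [(0.84, [198.2, 272.2]), (0.27, [152.4, 271.6])]
woodtop 622 [ 0.6322 -0.2984  0.0424] [ 3.185000e-01 -9.479000e-01  6.319692e+02 -2.986226e+02] ((632.4498291015625, -300.7400207519531), (49.76781463623047, 97.8446044921875), 8.28313159942627)
shaft 1449 [ 0.6321 -0.2972  0.0433] [ 1.496000e-01 -9.887000e-01  6.317550e+02 -2.945668e+02] ((623.2108154296875, -300.817626953125), (49.71356201171875, 131.0226287841797), 19.66013526916504)
hi 491 [ 0.6446 -0.3839  0.0501] [ 1.420000e-01 -9.899000e-01  6.445279e+02 -3.835013e+02] ((644.7177124023438, -381.3203430175781), (23.545387268066406, 44.01432800292969), 4.869482517242432)
plate 2873 [ 0.6317 -0.2906  0.0067] [ 1.561000e-01 -9.877000e-01  6.379102e+02 -2.901898e+02] ((632.04931640625, -297.8136901855469), (49.21503448486328, 123.5936279296875), 8.15658950805664)
```

View pics/w2.png

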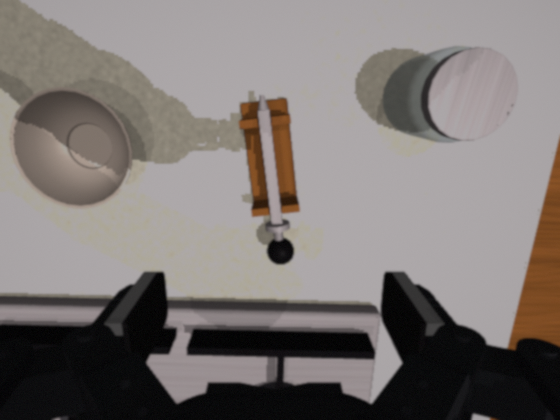

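The wrist view shows the pin in its rest: tip at (97,263), collar at (226,277), knob at (251,280). The shaft angle and line agree with the rest geometry. I'll align and descend to s≈42 mm.

Request:
servo_tool --increments '[[[-0.34, -0.11, 0, 0, 0, 0, 1], [0, 0, 0, 0, 0, -0.87, 1], [0, 0, 0, 0, 0, -0.87, 1], [0, 0, 1, 0, 0, 0, 1], [0, 0, 1, 0, 0, 0, 1], [0, 0, 1, 0, 0, 0, 1], [0, 0, 1, 0, 0, 0, 1], [0, 0, 1, 0, 0, 0, 1], [0, 0, 1, 0, 0, 0, 1], [0, 0, 0, 0, 0, 0, 1]]]'

```text
t: 11.75
tool_pos: [0.6318, -0.3187, 0.104]
ee_rot: [0.653, 0.758, -0.001, -0.003]
force: [-1.1, -0.4, 0.1]
finger_gap: 0.0853
gripper_force: 0.0
```

```bash
python3 - <<'E'
from h import *
s=state(); print(s["tool_pos"],Ro.from_quat(s["ee_rot"]).as_matrix().round(3).tolist())
E
```

```text
[ 0.63179935 -0.3186724   0.10398641] [[-0.148, 0.989, -0.006], [0.989, 0.148, 0.002], [0.003, -0.005, -1.0]]
```

Request:
servo_tool --increments '[[[-0.03, 0.1, 0.4, 0, 0, 0, 1], [0, 0, 0.5, 0, 0, 0, 1], [0, 0, 0.5, 0, 0, 0, 1], [0, 0, 0.5, 0, 0, 0, 1], [0, 0, 0, 0, 0, 0, 1], [0, 0, 0, 0, 0, 0, 1]]]'

```text
t: 12.35
tool_pos: [0.6368, -0.3199, 0.0504]
ee_rot: [0.653, 0.758, -0.0, -0.0]
force: [-0.5, 0.0, -0.1]
finger_gap: 0.0858
gripper_force: 0.0
```

Request:
servo_tool --increments '[[[0, -0.05, 0.16, 0, 0, 0, 1], [0, 0, 0, 0, 0, 0, 1], [0, 0, 0, 0, 0, 0, 0], [0, 0, 0, 0, 0, 0, 0], [0, 0, 0, 0, 0, 0, 0], [0, 0, 0, 0, 0, 0, 0], [0, 0, 0, 0, 0, 0, 0], [0, 0, 0, 0, 0, 0, 0], [0, 0, 0, 0, 0, 0, 0]]]' --newtons 60

```text
t: 13.25
tool_pos: [0.6356, -0.3201, 0.0462]
ee_rot: [0.653, 0.758, 0.0, 0.0]
force: [-0.2, 1.0, 2.4]
finger_gap: 0.0097
gripper_force: 58.6
```

Request:
servo_tool --increments '[[[0, 0, -0.2, 0, 0, 0, 0], [0, 0, -0.5, 0, 0, 0, 0], [0, 0, -0.9, 0, 0, 0, 0], [0, 0, -0.9, 0, 0, 0, 0], [0, 0, -0.9, 0, 0, 0, 0], [0, 0, 0, 0, 0, 0.58, 0], [0, 0, 0, 0, 0, 0.58, 0], [0, 0, 0, 0, 0, 0.58, 0], [0, 0, 0, 0, 0, 0, 0], [0, 0, 0, 0, 0, 0, 0]]]'

```text
t: 14.25
tool_pos: [0.6356, -0.32, 0.1487]
ee_rot: [0.697, 0.717, 0.0, 0.0]
force: [0.1, 0.8, -2.0]
finger_gap: 0.0099
gripper_force: 58.6
```

Request:
servo_tool --increments '[[[0.4, -0.08, 0, 0, 0, 0, 0], [0.9, -0.08, 0, 0, 0, 0, 0], [0.9, -0.08, 0, 0, 0, 0, 0], [0.9, -0.08, 0, 0, 0, 0, 0], [0.9, -0.08, 0, 0, 0, 0, 0], [0.9, -0.08, 0, 0, 0, 0, 0], [0.9, -0.08, 0, 0, 0, 0, 0], [0.9, -0.08, 0, 0, 0, 0, 0], [0.9, -0.08, 0, 0, 0, 0, 0], [0.6, -0.08, 0, 0, 0, 0, 0]]]'

```text
t: 15.25
tool_pos: [0.6043, -0.0716, 0.148]
ee_rot: [0.696, 0.718, 0.0, -0.001]
force: [1.2, -0.1, -1.9]
finger_gap: 0.0098
gripper_force: 58.6
```

Request:
servo_tool --increments '[[[0.4, 0, 0, 0, 0, 0, 0], [0, 0, 0, 0, 0, 0, 0], [0, 0, 0, 0, 0, 0, 0]]]'

```text
t: 15.55
tool_pos: [0.6047, -0.0633, 0.1482]
ee_rot: [0.697, 0.717, -0.0, 0.0]
force: [-0.0, -0.5, -2.7]
finger_gap: 0.0098
gripper_force: 58.6
```

```bash
python3 - <<'E'
from cut import *
s=state(); print(s["tool_pos"],s["force"],s["finger_gap"],Ro.from_quat(s["ee_rot"]).as_matrix().round(4).tolist())
p=imaging.capture("wrist"); save(p,"w3.png"); pickle.dump(p,open("w3.pkl","wb"))
tops(p,(.6005,.0975))
w=cloud(p); x,y,z=w[...,0],w[...,1],w[...,2]
m=(x>.56)&(x<.65)&(y>-.06)&(y<.06)&(z>.1)&(z<.17)
Q=w[m]; print(len(Q),Q.mean(0) if len(Q) else 0)
for lo in np.arange(-.06,.05,.01):
    q=Q[(Q[:,1]>lo)&(Q[:,1]<lo+.01)]
    if len(q)>3: print(round(lo+.005,3),len(q),np.percentile(q[:,0],[2,50,98]).round(4),np.percentile(q[:,2],[5,50,95]).round(4))
print("tip y",Q[:,1].max())
E
```

```text
[ 0.60473751 -0.06331115  0.14819947] [-0.00730382 -0.54988218 -2.65215394] 0.009845371965985294 [[-0.0271, 0.9996, 0.0005], [0.9996, 0.0271, -0.0006], [-0.0006, 0.0005, -1.0]]
all y hist (array([0, 0, 0, 0, 0, 0, 0, 0, 0, 0, 0, 0, 0, 0, 0, 0, 0, 0, 0, 0, 0, 0,
       0, 0, 0, 0]), array([-52, -48, -44, -40, -36, -32, -28, -24, -20, -16, -12,  -8,  -4,
         0,   4,   8,  12,  16,  20,  24,  28,  32,  36,  40,  44,  48,
        52]))
12523 [ 0.60370528 -0.03007093  0.14866796]
-0.055 5424 [0.5773 0.6045 0.6314] [0.1318 0.1523 0.1691]
-0.045 814 [0.5986 0.604  0.6094] [0.1447 0.1457 0.1466]
-0.035 856 [0.5984 0.6038 0.6091] [0.1446 0.1456 0.1465]
-0.025 911 [0.5983 0.6036 0.6087] [0.1447 0.1456 0.1466]
-0.015 989 [0.5978 0.6032 0.6085] [0.1446 0.1456 0.1466]
-0.005 1060 [0.5977 0.603  0.6082] [0.1446 0.1456 0.1466]
0.005 1131 [0.5975 0.6028 0.608 ] [0.1446 0.1456 0.1466]
0.015 984 [0.5978 0.6025 0.6074] [0.1414 0.1443 0.1462]
0.025 354 [0.5995 0.6023 0.6052] [0.1405 0.1423 0.1436]
tip y 0.02626023091458812
```

View pics/w3.png

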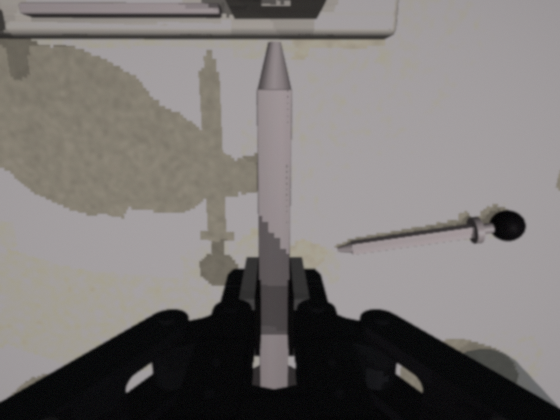

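The pin is level and within about 0.1° of the hole axis, with its tip 30 mm short of the mouth. Next I'll lower it to hole height.

Request:
servo_tool --increments '[[[0, 0, 0.7, 0, 0, 0, 0], [0, 0, 0.9, 0, 0, 0, 0], [0, 0, 0.7, 0, 0, 0, 0], [0, 0, 0.42, 0, 0, 0, 0], [0, 0, 0, 0, 0, 0, 0], [0, 0, 0, 0, 0, 0, 0], [0, 0, 0, 0, 0, 0, 0]]]'

```text
t: 16.3
tool_pos: [0.6052, -0.0633, 0.0674]
ee_rot: [0.698, 0.716, 0.0, 0.001]
force: [-0.5, 1.0, -1.8]
finger_gap: 0.0095
gripper_force: 58.6
```

```bash
python3 - <<'E'
from cut import *
s=state(); print(s["tool_pos"],s["force"])
p=imaging.capture("side"); pickle.dump(p,open("s2.pkl","wb"))
im=p["frame"][150:270,230:370,::-1]; cv2.imwrite("pics/s2.png",cv2.resize(im,None,fx=5,fy=5,interpolation=cv2.INTER_CUBIC))
p=imaging.capture("wrist");w=cloud(p); x,y,z=w[...,0],w[...,1],w[...,2]
m=(x>.57)&(x<.63)&(y>-.035)&(y<.04)&(z>.045)
Q=w[m]
for lo in np.arange(-.035,.04,.015):
    q=Q[(Q[:,1]>lo)&(Q[:,1]<lo+.015)]
    if len(q)>3: print(round(lo+.0075,3),len(q),np.percentile(q[:,0],[2,50,98]).round(4),np.percentile(q[:,2],[5,50,95]).round(4))
tops(p,(.6005,.0975))
E
```

```text
[ 0.60522881 -0.06326239  0.06740384] [-0.45235877  0.98408236 -1.75730421]
-0.028 1339 [0.5989 0.6041 0.6093] [0.0639 0.0649 0.0659]
-0.013 1518 [0.5983 0.6037 0.609 ] [0.0638 0.0649 0.0659]
0.002 1665 [0.5981 0.6033 0.6085] [0.0638 0.0649 0.0659]
0.017 1314 [0.5983 0.6029 0.6079] [0.0602 0.0632 0.0654]
0.032 61 [0.6007 0.6028 0.6047] [0.0595 0.0609 0.0619]
ear- 2115 x [-25.3  -4.4  26.1] y [-172.  -152.2 -147.8] z 0.08
all y hist (array([0, 0, 0, 0, 0, 0, 0, 0, 0, 0, 0, 0, 0, 0, 0, 0, 0, 0, 0, 0, 0, 0,
       0, 0, 0, 0]), array([-52, -48, -44, -40, -36, -32, -28, -24, -20, -16, -12,  -8,  -4,
         0,   4,   8,  12,  16,  20,  24,  28,  32,  36,  40,  44,  48,
        52]))
```

View pics/s2.png

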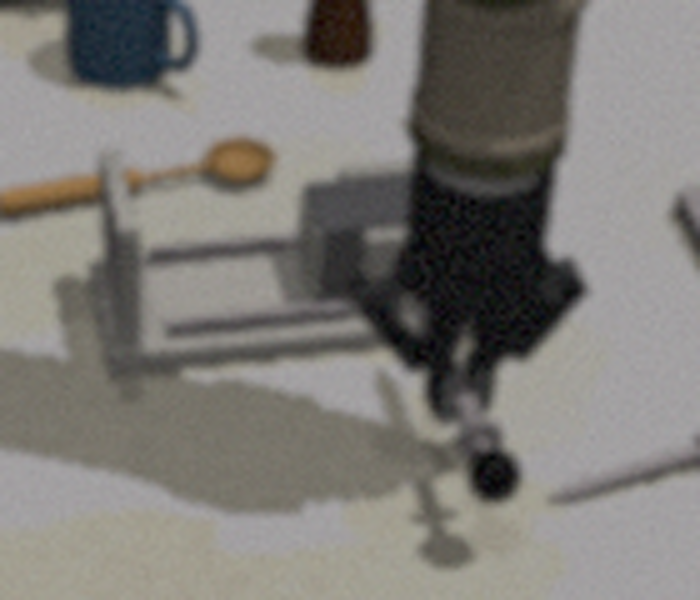

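The crop shows the carriage back and the pin held, but the gripper hides the ear. I'll insert using the force readings.

Request:
servo_tool --increments '[[[0.3, -0.02, 0.01, 0, 0, 0, 0], [0.3, 0, 0, 0, 0, 0, 0], [0.3, 0, 0, 0, 0, 0, 0], [0.3, 0, 0, 0, 0, 0, 0], [0.2, 0, 0, 0, 0, 0, 0]]]'

```text
t: 16.9
tool_pos: [0.6029, -0.0192, 0.066]
ee_rot: [0.697, 0.717, 0.0, -0.0]
force: [0.2, -0.8, -2.6]
finger_gap: 0.0099
gripper_force: 58.6
```

Request:
servo_tool --increments '[[[0.2, 0, 0, 0, 0, 0, 0], [0.2, 0, 0, 0, 0, 0, 0], [0.2, 0, 0, 0, 0, 0, 0], [0, 0, 0, 0, 0, 0, 0]]]'

```text
t: 17.3
tool_pos: [0.6024, -0.0017, 0.066]
ee_rot: [0.697, 0.717, 0.0, -0.0]
force: [0.8, 0.0, -1.5]
finger_gap: 0.0096
gripper_force: 58.6
```

Request:
servo_tool --increments '[[[0.2, 0.02, 0, 0, 0, 0, 0], [0.25, 0, 0, 0, 0, 0, 0], [0.25, 0, 0, 0, 0, 0, 0], [0.25, 0, 0, 0, 0, 0, 0], [0.2, 0, 0, 0, 0, 0, 0], [0, 0, 0, 0, 0, 0, 0]]]'

```text
t: 17.9
tool_pos: [0.602, 0.0332, 0.066]
ee_rot: [0.697, 0.717, 0.0, -0.0]
force: [0.3, 0.5, -2.0]
finger_gap: 0.0099
gripper_force: 58.6
```

Request:
servo_tool --increments '[[[0.17, 0, 0, 0, 0, 0, 0], [0, 0, 0.05, 0, 0, 0, 0], [0, 0, 0, 0, 0, 0, 0.3], [0, 0, 0, 0, 0, 0, 0.5], [0, 0, 0, 0, 0, 0, 0.5], [0, 0, 0, 0, 0, 0, 0.5], [0, 0, 0, 0, 0, 0, 0.5], [0, 0, 0, 0, 0, 0, 0.5]]]'

```text
t: 18.7
tool_pos: [0.602, 0.0367, 0.0646]
ee_rot: [0.698, 0.717, 0.0, 0.0]
force: [0.5, 0.7, -0.6]
finger_gap: 0.0428
gripper_force: 0.0
```

Request:
servo_tool --increments '[[[0, 0, -0.4, 0, 0, 0, 0.5], [0, 0, -0.7, 0, 0, 0, 0.5], [0, 0, -1, 0, 0, 0, 0.5], [0, 0, -1, 0, 0, 0, 0.5], [-1, 0, 0, 0, 0, 0, 0.5], [-1, 0, 0, 0, 0, 0, 0.5], [-1, 0, 0, 0, 0, 0, 0.5], [-1, 0, 0, 0, 0, 0, 0], [0, 0, 0, 0, 0, 0, 0], [0, 0, 0, 0, 0, 0, 0]]]'

```text
t: 19.7
tool_pos: [0.6051, -0.0839, 0.1583]
ee_rot: [0.698, 0.716, 0.0, 0.0]
force: [0.3, -0.1, -0.4]
finger_gap: 0.0005
gripper_force: 0.0
```

```bash
python3 - <<'E'
from cut import *
s=state(); print(s["t"],s["tool_pos"],s["force"],s["finger_gap"])
p=imaging.capture("wrist"); save(p,"w4.png"); pickle.dump(p,open("w4.pkl","wb"))
print([(d["p"],d["point"]) for d in imaging.spot_in(p,"knob")])
w=cloud(p); x,y,z=w[...,0],w[...,1],w[...,2]
m=(x>.585)&(x<.622)&(y>-.05)&(y<.056)&(z>.03)&(z<.1)
Q=w[m]
for lo in np.arange(-.05,.055,.006):
    q=Q[(Q[:,1]>lo)&(Q[:,1]<lo+.006)]
    if len(q)>3: print(round(lo+.003,3),len(q),np.percentile(q[:,0],[2,50,98]).round(4),np.percentile(q[:,2],[5,50,95]).round(4))
tops(p,(.6005,.0975))
E
```

```text
19.7 [ 0.6050935  -0.08386551  0.15833217] [ 0.32687802 -0.08827201 -0.37493811] 0.0004898370111036293
[(0.91, [205.8, 453.6]), (0.65, [97.7, 272.2])]
-0.047 197 [0.5938 0.6036 0.6128] [0.0517 0.0566 0.0596]
-0.041 414 [0.5907 0.6034 0.616 ] [0.0535 0.06   0.0624]
-0.035 513 [0.5895 0.6033 0.6172] [0.0527 0.0608 0.0631]
-0.029 486 [0.5906 0.6032 0.6163] [0.0522 0.0593 0.0622]
-0.023 299 [0.5941 0.6031 0.6127] [0.0504 0.0548 0.0587]
-0.017 175 [0.5981 0.6028 0.6076] [0.0512 0.0536 0.0553]
-0.011 314 [0.5906 0.6022 0.6141] [0.0525 0.0599 0.0636]
-0.005 423 [0.5906 0.6031 0.6146] [0.0489 0.0597 0.064 ]
0.001 216 [0.5973 0.6025 0.6075] [0.0557 0.0568 0.0579]
0.007 223 [0.5973 0.6022 0.6073] [0.0563 0.0575 0.0587]
0.013 232 [0.5972 0.6021 0.6075] [0.0566 0.058  0.0592]
0.019 258 [0.5965 0.602  0.6074] [0.0574 0.0584 0.0597]
0.025 262 [0.5965 0.6018 0.6072] [0.0577 0.059  0.0602]
0.031 267 [0.5964 0.6017 0.607 ] [0.0585 0.0596 0.061 ]
0.037 208 [0.5963 0.6016 0.6068] [0.0588 0.0602 0.0613]
all y hist (array([0, 0, 0, 0, 0, 0, 0, 0, 0, 0, 0, 0, 0, 0, 0, 0, 0, 0, 0, 0, 0, 0,
       0, 0, 0, 0]), array([-52, -48, -44, -40, -36, -32, -28, -24, -20, -16, -12,  -8,  -4,
         0,   4,   8,  12,  16,  20,  24,  28,  32,  36,  40,  44,  48,
        52]))
```

View pics/w4.png

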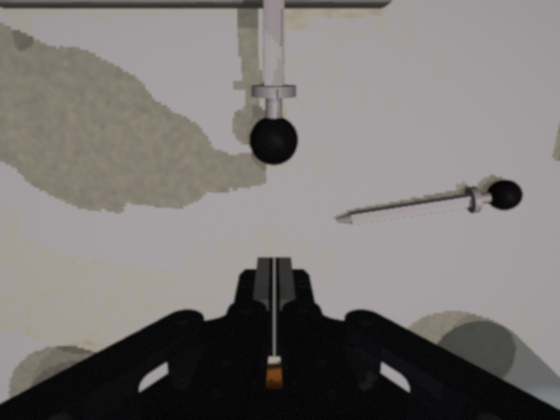

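The pin stands in the hole by itself, about 5° tail-down. Its collar is at row 92 and the knob at (140,273), roughly 60 mm from home. I'll push the knob from behind with closed fingers.

Request:
servo_tool --increments '[[[0, -0.03, 0.6, 0, 0, 0, 0], [0, 0, 0.9, 0, 0, 0, 0], [0, 0, 0.9, 0, 0, 0, 0], [0, 0, 0.8, 0, 0, 0, 0], [0, 0, 0, 0, 0, 0, 0], [0, 0, 0, 0, 0, 0, 0]]]'

```text
t: 20.4
tool_pos: [0.6043, -0.0824, 0.0618]
ee_rot: [0.697, 0.717, -0.0, -0.0]
force: [-0.6, 0.5, -0.4]
finger_gap: 0.0003
gripper_force: 0.0
```

Request:
servo_tool --increments '[[[0.2, 0, 0, 0, 0, 0, 0], [0.2, 0, 0, 0, 0, 0, 0], [0.2, 0, 0, 0, 0, 0, 0], [0.15, 0, 0, 0, 0, 0, 0], [0.15, 0, 0, 0, 0, 0, 0], [0.15, 0, 0, 0, 0, 0, 0]]]'

```text
t: 21.0
tool_pos: [0.6042, -0.0549, 0.0624]
ee_rot: [0.698, 0.716, -0.001, 0.003]
force: [-0.1, -15.2, 3.1]
finger_gap: -0.0
gripper_force: 7.3
```

Request:
servo_tool --increments '[[[0.15, 0, 0, 0, 0, 0, 0], [0.15, 0, 0, 0, 0, 0, 0], [0.1, 0, 0, 0, 0, 0, 0]]]'

```text
t: 21.3
tool_pos: [0.6051, -0.048, 0.0634]
ee_rot: [0.7, 0.714, -0.001, 0.006]
force: [-0.0, -25.8, 8.3]
finger_gap: -0.0002
gripper_force: 13.0
```

Request:
servo_tool --increments '[[[-0.5, 0, 0, 0, 0, 0, 0], [-0.6, 0, 0, 0, 0, 0, 0], [0, 0, -0.5, 0, 0, 0, 0], [0, 0, -1, 0, 0, 0, 0], [0, 0, -1, 0, 0, 0, 0], [0, 0, 0, 0, 0, 0, 0]]]'

```text
t: 21.9
tool_pos: [0.6057, -0.0721, 0.1408]
ee_rot: [0.697, 0.717, 0.002, 0.002]
force: [0.9, 0.6, 1.3]
finger_gap: -0.0001
gripper_force: 0.0
```

```bash
cat > look.py <<'E'
from cut import *
s=state(); print(s["t"],s["tool_pos"],s["force"],s["finger_gap"])
p=imaging.capture("wrist"); save(p,"w5.png"); pickle.dump(p,open("w5.pkl","wb"))
w=cloud(p); x,y,z=w[...,0],w[...,1],w[...,2]
m=(x>.58)&(x<.628)&(y>-.05)&(y<.066)&(z>.03)&(z<.1)
Q=w[m]
for lo in np.arange(-.05,.065,.006):
    q=Q[(Q[:,1]>lo)&(Q[:,1]<lo+.006)]
    if len(q)>3: print(round(lo+.003,3),len(q),np.percentile(q[:,0],[2,50,98]).round(4),np.percentile(q[:,2],[5,50,95]).round(4))
tops(p,(.6005,.0975))
p=imaging.capture("scene"); tops(p,(.6005,.0975))
E
python3 look.py
```

```text
21.9 [ 0.60570991 -0.0720965   0.14080952] [0.86348934 0.59699979 1.25454526] -9.567125375076851e-05
-0.035 214 [0.5951 0.6045 0.6139] [0.054  0.0589 0.062 ]
-0.029 487 [0.5917 0.6043 0.617 ] [0.0561 0.0623 0.065 ]
-0.023 593 [0.5905 0.6042 0.618 ] [0.0556 0.0634 0.0657]
-0.017 594 [0.5916 0.6046 0.6173] [0.055  0.062  0.0648]
-0.011 394 [0.5948 0.6044 0.6142] [0.0526 0.0577 0.0619]
-0.005 215 [0.599  0.6037 0.6087] [0.0525 0.0559 0.0574]
0.001 350 [0.5916 0.6031 0.6144] [0.0545 0.0606 0.0655]
0.007 519 [0.5913 0.6035 0.6155] [0.0561 0.0629 0.066 ]
0.013 270 [0.5977 0.6032 0.6084] [0.0576 0.0587 0.0596]
0.019 287 [0.5976 0.6027 0.6082] [0.058  0.0591 0.0605]
0.025 293 [0.5975 0.6025 0.6079] [0.0586 0.0598 0.0609]
0.031 306 [0.5969 0.6023 0.6077] [0.059  0.0601 0.0614]
0.037 315 [0.5968 0.6021 0.6075] [0.0594 0.0606 0.0617]
0.043 318 [0.5967 0.602  0.6073] [0.0598 0.061  0.0621]
0.049 8 [0.6025 0.605  0.6071] [0.0601 0.0605 0.0608]
all y hist (array([0, 0, 0, 0, 0, 0, 0, 0, 0, 0, 0, 0, 0, 0, 0, 0, 0, 0, 0, 0, 0, 0,
       0, 0, 0, 0]), array([-52, -48, -44, -40, -36, -32, -28, -24, -20, -16, -12,  -8,  -4,
         0,   4,   8,  12,  16,  20,  24,  28,  32,  36,  40,  44,  48,
        52]))
ear- 203 x [-36.6   0.1  37.2] y [-1173.    -36.2   -27.3] z 0.0789
ear+ 194 x [-37.    0.3  25.4] y [27.1 36.5 43.2] z 0.0783
car 525 x [-51.4 -19.6   9.2] y [-23.6   0.2  23.4] z 0.0792
all y hist (array([ 0,  0,  2, 21, 32, 33, 18, 32, 29, 28, 26, 31, 29, 29, 29, 31, 29,
       27, 32, 43, 20, 31, 28, 52,  0,  0]), array([-52, -48, -44, -40, -36, -32, -28, -24, -20, -16, -12,  -8,  -4,
         0,   4,   8,  12,  16,  20,  24,  28,  32,  36,  40,  44,  48,
        52]))
```

The pin advanced 12 mm and then wedged at the far ear because of its tilt. I'll grip the knob, level the pin, then push.

Request:
servo_tool --increments '[[[0.8, 0, 0, 0, 0, 0, 0.8], [0.85, 0, 0, 0, 0, 0, 0.8], [0, 0, 0, 0, 0, 0, 0.8], [0, 0, 0.6, 0, 0, 0, 0.8], [0, 0, 0.8, 0, 0, 0, 0.8], [0, 0, 0.8, 0, 0, 0, 0.8], [0, 0, 0.5, 0, 0, 0, 0.8], [0, 0, 0, 0, 0, 0, 0.8], [0, 0, 0, 0, 0, 0, 0.8]]]'

```text
t: 22.9
tool_pos: [0.6025, -0.0236, 0.0555]
ee_rot: [0.698, 0.716, -0.0, -0.0]
force: [0.4, 0.4, -0.3]
finger_gap: 0.0686
gripper_force: 0.0
```

Slightly low and 1.5 mm off in x, so I'll correct that and close.

Request:
servo_tool --increments '[[[0.03, 0.05, -0.06, 0, 0, 0, 0.8], [0, 0, 0, 0, 0, 0, 0.8], [0, 0, 0, 0, 0, 0, 0], [0, 0, 0, 0, 0, 0, 0], [0, 0, 0, 0, 0, 0, 0], [0, 0, 0, 0, 0, 0, 0], [0, 0, 0, 0, 0, 0, 0]]]' --newtons 60

```text
t: 23.6
tool_pos: [0.6042, -0.0222, 0.0576]
ee_rot: [0.697, 0.717, 0.0, 0.0]
force: [-1.0, 0.2, 4.0]
finger_gap: 0.0268
gripper_force: 58.7
```

Request:
servo_tool --increments '[[[0, 0, -0.08, 0, 0, 0, 0], [0, 0, -0.08, 0, 0, 0, 0], [0, 0, -0.07, 0, 0, 0, 0], [0, 0, 0, 0, 0, 0, 0]]]'

```text
t: 24.0
tool_pos: [0.6041, -0.0224, 0.0645]
ee_rot: [0.697, 0.717, -0.0, 0.0]
force: [1.5, -0.7, -1.7]
finger_gap: 0.0269
gripper_force: 59.1
```

```bash
python3 look.py | head -22
```

```text
24.0 [ 0.60410155 -0.02238611  0.0644632 ] [ 1.51101913 -0.7403588  -1.72987726] 0.026916923352708108
-0.035 224 [0.5887 0.6015 0.6197] [0.0596 0.0682 0.0764]
-0.029 1028 [0.5889 0.6038 0.6194] [0.0636 0.0701 0.0827]
-0.023 1575 [0.5887 0.6035 0.6192] [0.0643 0.0706 0.0813]
-0.017 2590 [0.5806 0.604  0.6273] [0.0497 0.0678 0.077 ]
-0.011 5482 [0.5809 0.6046 0.627 ] [0.0499 0.072  0.0952]
-0.005 401 [0.5986 0.6033 0.608 ] [0.0588 0.0614 0.0625]
0.001 355 [0.5909 0.6024 0.6141] [0.0614 0.0684 0.0705]
0.007 1934 [0.591  0.6033 0.6149] [0.0521 0.0657 0.0706]
0.013 542 [0.5974 0.6026 0.6079] [0.0622 0.0631 0.064 ]
0.019 565 [0.5973 0.6027 0.6079] [0.0622 0.0632 0.0642]
0.025 609 [0.5969 0.6022 0.6077] [0.0623 0.0633 0.0643]
0.031 627 [0.5969 0.6021 0.6074] [0.0624 0.0635 0.0645]
0.037 653 [0.5968 0.6019 0.6072] [0.0626 0.0636 0.0647]
0.043 686 [0.5964 0.6017 0.607 ] [0.0627 0.0637 0.0649]
0.049 721 [0.5963 0.6015 0.6068] [0.0628 0.0639 0.065 ]
0.055 2902 [0.581  0.6017 0.6258] [0.0443 0.0758 0.0795]
0.061 4537 [0.5809 0.6036 0.6262] [0.0775 0.0786 0.0797]
0.067 1553 [0.5809 0.6033 0.6261] [0.0775 0.0786 0.0797]
ear- 13185 x [-32.5   0.4  32.7] y [-128.5  -37.4  -29.5] z 0.0788
car 158 x [-52.2 -18.7   8.7] y [-24.  -23.9 -23. ] z 0.0777
all y hist (array([   0,    0, 1108, 2497, 2637, 1779, 2569,  122,    0,    0,    0,
```

The shaft is now nearly level and centred, so I'll push in.

Request:
servo_tool --increments '[[[0.2, 0, 0, 0, 0, 0, 0], [0.25, 0, 0, 0, 0, 0, 0], [0.25, 0, 0, 0, 0, 0, 0], [0, 0, 0, 0, 0, 0, 0]]]'

```text
t: 24.5
tool_pos: [0.6034, 0.0008, 0.0641]
ee_rot: [0.697, 0.717, 0.0, -0.0]
force: [0.1, -0.4, -1.6]
finger_gap: 0.0266
gripper_force: 59.1
```

Request:
servo_tool --increments '[[[0.25, 0, 0, 0, 0, 0, 0], [0.25, 0, 0, 0, 0, 0, 0], [0, 0, 0, 0, 0, 0, 0]]]'

```text
t: 24.8
tool_pos: [0.6031, 0.0154, 0.0642]
ee_rot: [0.697, 0.717, 0.0, -0.0]
force: [0.1, 0.1, -1.6]
finger_gap: 0.0271
gripper_force: 59.1
```

Request:
servo_tool --increments '[[[0.15, 0, 0, 0, 0, 0, 0], [0.1, 0, 0, 0, 0, 0, 0], [0, 0, 0, 0, 0, 0, 0]]]'

```text
t: 25.1
tool_pos: [0.603, 0.0217, 0.0643]
ee_rot: [0.697, 0.717, 0.0, -0.0]
force: [0.4, 0.5, -1.1]
finger_gap: 0.0273
gripper_force: 59.1
```

Request:
servo_tool --increments '[[[0.1, 0, 0, 0, 0, 0, 0], [0.08, 0, 0, 0, 0, 0, 0]]]'

```text
t: 25.3
tool_pos: [0.6029, 0.025, 0.0645]
ee_rot: [0.698, 0.716, -0.0, 0.001]
force: [-1.5, -10.8, 1.1]
finger_gap: 0.0274
gripper_force: 59.1
```

Request:
servo_tool --increments '[[[0, 0, 0.05, 0, 0, 0, 0], [0, 0, 0.05, 0, 0, 0, 0.8], [0, 0, 0, 0, 0, 0, 0.8], [0, 0, 0, 0, 0, 0, 0.8], [0, 0, 0, 0, 0, 0, 0.8], [0, 0, -0.6, 0, 0, 0, 0.8], [0, 0, -1, 0, 0, 0, 0.8], [0, 0, -1, 0, 0, 0, 0.8], [-1, 0, 0, 0, 0, 0, 0.8], [-1, 0, 0, 0, 0, 0, 0.8]]]'

```text
t: 26.3
tool_pos: [0.6051, -0.0326, 0.1405]
ee_rot: [0.696, 0.718, 0.001, 0.001]
force: [0.5, -0.7, -1.4]
finger_gap: 0.0685
gripper_force: 0.0
```

Request:
servo_tool --increments '[[[-1, 0, -0.3, 0, 0, 0, 0.8], [0, 0, 0, 0, 0, 0, 0], [0, 0, 0, 0, 0, 0, 0]]]'

```text
t: 26.6
tool_pos: [0.6053, -0.0639, 0.1485]
ee_rot: [0.698, 0.716, 0.0, 0.0]
force: [0.6, 0.9, -0.9]
finger_gap: 0.0399
gripper_force: 0.0
```

```bash
sed -i 's/np.arange(-.05,.065,.006)/np.arange(.0,.066,.003)/;s/lo+.006/lo+.003/g;s/lo+.003,3/lo+.0015,4/' look.py; python3 look.py
```

```text
26.6 [ 0.60525992 -0.06385456  0.1485428 ] [ 0.60592436  0.85701439 -0.93533624] 0.03987042396062151
0.0105 140 [0.5952 0.6028 0.6098] [0.0582 0.0626 0.0655]
0.0135 243 [0.5922 0.6028 0.6129] [0.0604 0.0661 0.0686]
0.0165 321 [0.5906 0.6022 0.6148] [0.0616 0.0682 0.0709]
0.0195 332 [0.589  0.6031 0.616 ] [0.0621 0.0694 0.0719]
0.0225 366 [0.589  0.6026 0.6166] [0.0629 0.0703 0.0725]
0.0255 348 [0.589  0.603  0.6165] [0.0628 0.07   0.0726]
0.0285 330 [0.5895 0.6024 0.6158] [0.0629 0.0698 0.0721]
0.0315 282 [0.5909 0.6023 0.6143] [0.0625 0.0684 0.0708]
0.0345 203 [0.593  0.6028 0.6125] [0.0618 0.0663 0.0689]
0.0375 111 [0.5967 0.6022 0.6089] [0.0603 0.0624 0.0656]
0.0405 124 [0.5974 0.6021 0.6067] [0.0585 0.0612 0.0627]
0.0435 121 [0.5974 0.602  0.6066] [0.0586 0.0611 0.0623]
0.0465 124 [0.5973 0.602  0.6065] [0.0589 0.061  0.0628]
0.0495 529 [0.5899 0.6014 0.6136] [0.0496 0.0616 0.0697]
0.0525 355 [0.5897 0.6018 0.6138] [0.0618 0.0682 0.0705]
0.0555 615 [0.5804 0.6152 0.6265] [0.0322 0.0504 0.0658]
0.0585 5 [0.6241 0.6256 0.627 ] [0.0335 0.0513 0.0571]
ear- 138 x [-4.8  0.1  6. ] y [-77.8 -73.2 -68.2] z 0.0725
all y hist (array([0, 0, 0, 0, 0, 0, 0, 0, 0, 0, 0, 0, 0, 0, 0, 0, 0, 0, 0, 0, 0, 0,
       0, 0, 0, 0]), array([-52, -48, -44, -40, -36, -32, -28, -24, -20, -16, -12,  -8,  -4,
         0,   4,   8,  12,  16,  20,  24,  28,  32,  36,  40,  44,  48,
        52]))
ear- 219 x [-37.2  -0.2  35.5] y [-1174.    -37.6   -27.1] z 0.0787
ear+ 196 x [-37.2   1.1  25.1] y [27.  36.6 43.2] z 0.0782
car 520 x [-50.9 -19.5   9.3] y [-23.5   0.3  23.3] z 0.0792
all y hist (array([ 0,  0,  1, 21, 30, 35, 22, 25, 31, 33, 24, 28, 32, 25, 33, 27, 31,
       29, 37, 41, 22, 27, 32, 52,  0,  0]), array([-52, -48, -44, -40, -36, -32, -28, -24, -20, -16, -12,  -8,  -4,
         0,   4,   8,  12,  16,  20,  24,  28,  32,  36,  40,  44,  48,
        52]))
```

View pics/w5.png

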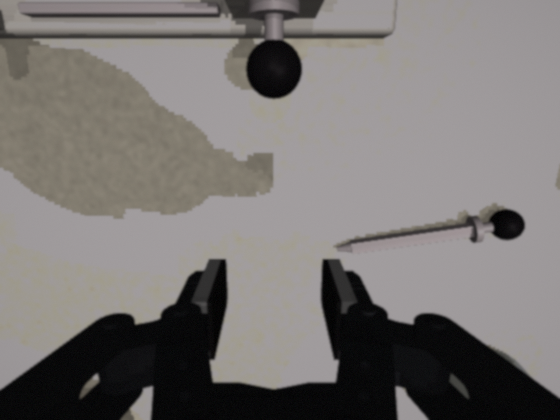

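The picture shows the collar against the ear at the top (column 272) and the knob at (68,273), with the gripper clear. The measured collar position agrees with flush, and I felt a firm stop when it seated.

```bash
python3 -c "
from h import *
print(ticket.hand_in())"
```

```text
the job is handed in; nothing more can be done
None
```

I pushed the carriage back against its stops, started the pin into the right-hand ear, released it part-way, then sent it home by the knob until the collar seated on the ear. The job is handed in with no verdict returned. My last measurements put the collar within about 1 mm of flush; I didn't re-measure the other objects, but nothing in my moves came near them.

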